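Lean a draining plate in the rack at 25 degrees

ROBOT

A 6-joint arm with a two-finger parallel gripper is mounted at the origin on a cart in front of the work surface, level with it; the furniture and walls round the work are solid. World frame = base frame: x ahead of the robot, y to its left, z up, the work surface at z = 0. Lengths are in mm, angles in rad, forces in N, time in s.
With the tool pointing down it reaches from about 350 to 975 mm from the base axis. Payload 7.1 kg.
Tool frame: the origin (TCP) lies at the very end of the fingers, on their centre line; the grasp point (between the pads) lies 19 mm behind it (ctrl.grip_point_offset is the distance from the TCP to the grasp point, in mm); x points along the fingers, y is the direction in which the jaws open and shut, and the axes are right-handed (so a half turn about x gives the same grasp; the last joint's range is limited). The gripper opens to 88 mm and grips with 3 to 60 N. Pads are 20 mm wide; open, the fingers measure 115 mm over their backs; the gripper's body (75 mm by 178 mm) begins 61 mm behind the grasp point.
Start: joints at [1.095, 0.423, 1.63, -0, 1.089, -0.019], TCP at [275.641, 560.916, 222.675] pointing down, gripper open.
Joint ranges: [-3, 3], [-0.9, 2.11], [0.09, 2.58], [-1.31, 4.45], [0.11, 2.69], [-2.54, 2.54]. Speed limits (rad/s): [2.39, 2.39, 3.01, 3.14, 3.14, 3.14].

INTERFACE

Orientations are given as a rotation vector (axis times angle).
In Python, from workcell import ctrl, vision, workorder gives the robot as it stands.
- The arm moves only by the shell command python3 -m crank 'ROWS'. ROWS is JSON, a list of rows, each a list of 3 entries, a list of its own where there are three numbers: the shift along the tool's x, y, z in m, then the turn, a rotation vector about the tool's x, y, z in rad, then the finger opening in m, from 0 to 0.0878. In form: [[[dx, dy, dz], [wx, wy, wz], jaw], ...]. A call has exactly 8 rows; each row shifts and turns the commanded pose from where the row before left it, along the tool's axes as they then stand; what a row does not reach is not made up. A row lasts 1/12 s, in which the tool goes at most 41.7 mm and 7.16 degrees, less where a joint would pass 70% of its speed; a pose out of reach is approached as far as the arm can. A call with a gripper value outside its range is refused whole. The fingers move at their own pace and stop on an object; the grip force is fixed at half the most. Time passes only in rows, so rows that do not move let the fingers close, or fill a call up. It gives the time, the measured TCP pose, the force and the opening at its end, in the units of the state.
- ctrl.get_obs(): the state, without advancing time (a new reading comes with each control period).
- vision.get_image(name): name is "scene" or "top"; returns a dict with "img" (480x640x3 uint8, blue, green, red), "mtx" (3x3 intrinsics, pixels), "k1" (the pictures are not rectified: a ray, as slopes to the right and down, at radius r is drawn at 1 + k1 r^2 times it, then the intrinsics apply), "rvec" (rotation vector, rad) and "tvec" (3), from world to camera coordinates, as OpenCV has them. Camera axes: x right, y down, z forward; pixel columns grow to the right and rows downward; lengths in mm; the calibration is good to about 2 mm. A picture is of the moment at which its call begins. There is no depth.
- workorder.close_job(): hands the job in, once; it reports no verdict.
The state is a dict: "t": time; "qpos": joint angles; "qvel": joint speeds; "joint_torque": joint torques, N m; "ee_pos": TCP position; "orientation": TCP orientation; "ft_force": force on the tool from outside, world axes, zero at the start; "moment": the same for the moment, N m; "width": finger opening in mm.
Only numpy, scipy, OpenCV 4.12 (cv2) and the standard library are available. Lean on these libraries where they do the work, as an engineer would, in place of code of your own. Each camera call takes 0.05 s, during which the arm holds its last target.

TASK

Draw the taller of the two white draining plates out of its storage block and lean it in the aluminium rack to drain: foot on the rubber pad, back against the steel rest bar, square between the cheeks and leaning 25 degrees from upright. The rest bar has been clamped at an unknown depth, so feel for it with the plate; set the plate down gently, let go, and leave it standing there without slipping. Leave the shorter plate in its slot, and the tape roll and the petri dish beside the rack where they lie.

Things in the scene. Friction and masses are not known exactly. Their poses are not given: they have to be found in the camera images.
- tall_plate: the taller white plastic draining plate, 8 mm thick (its x), 60 mm wide (its y), 150 mm tall (its z), 0.18 kg give or take 30 %; both faces alike. Origin at the centre of its lower edge. It starts upright in one of the block's two slots (either one), its lower edge 5 mm above the worktop, and must be drawn straight up by 30 mm to be clear of the block.
- tall_plate_center (a point): centre of the taller plate, 75 mm above its lower edge; axes as the plate's: x through the thickness, y along the width, z up the height
- tall_plate_foot (a point): middle of the lower edge of the taller plate
- short_plate_center (a point): centre (55 mm above its lower edge) of the shorter plate, 8 x 60 x 110 mm, which stands in the other slot and stays there
- holder: grey storage block, fixed, 85 x 85 x 30 mm, origin at the centre of its underside. Its two slots, 10 mm wide and 62 mm long along its y, 25 mm deep, lie at x = -25 mm and x = +25 mm
- rack: aluminium leaning rack, fixed; origin under its centre. Base 120 (x) x 110 (y) mm, covered by a rubber pad whose top is 6 mm above the worktop (114 mm in x, 90 mm in y). Upright cheeks, 5 mm thick, 96 mm high, stand at y = +-48.5 mm (92 mm clear between), x = -2 to +58 mm. The plate goes in from the open side, -x: foot toward -x, top toward +x over the rest bar, its y along the rack's y
- rack_slot_mid (a point): fixed point on the rack (x = +35 mm, y = 0, z = 85 mm of its frame): the middle of the range in which the steel rest bar may be clamped. The bar, 10 mm in diameter, runs along the rack's y between the cheeks, its axis at z = 85 mm and anywhere from 15 mm before to 15 mm behind this point in x; its place is not reported. It is rigid (slips only above about 80 N)
- tape_roll: roll of blue tape, 72 mm across, 18 mm high, a bystander beside the rack; origin under its centre
- petri_dish: covered petri dish, 61 mm across, 15 mm high, a bystander beside the rack; origin under its centre
There are look-alikes about, which are no part of the job. What is shaped like the part that bears short_plate_center but yellow is not meant.

How it is judged (in metres and radians):
On the way, in this order (a step that is already met when the one before it is completed fails the run):
1. the taller plate has been drawn clear of the storage block (height (world z) of tall_plate_foot above 0.045 m), for 0.1 s.
2. the taller plate stands on the rack's pad, leaning 25 degrees (within 4) (angle between tall_plate_center's own z axis and vertical between 0.366 and 0.506 rad and height (world z) of tall_plate_foot between 0.001 and 0.013 m and x of tall_plate_foot in the frame of rack between -0.056 and 0.056 m and y of tall_plate_foot in the frame of rack between -0.018 and 0.018 m and angle between the y axis of tall_plate_center and the y axis of rack, either way round below 0.14 rad and contact force between tall_plate and rack above 0.3 N), for 0.2 s.
At the end, for the whole second after the job is handed in: The taller plate rests still on the rack, foot on the pad between the cheeks (within 18 mm of the midline, 56 mm of the centre along x), square within 8 degrees, leaning 25 degrees from upright within 4; the shorter plate is upright in its slot, within 15 mm of its start (all of step 2 and linear speed of tall_plate below 0.01 m/s and angular speed of tall_plate below 0.05 rad/s and angle between short_plate_center's own z axis and vertical below 0.2 rad and distance of short_plate_center from where it was at the start of the episode below 0.015 m); the robot touches nothing.
It fails at once if the plate is pressed or dropped hard onto the rack (over 35 N) (contact force between tall_plate and rack above 35 N).
It fails at once if a bystander (tape roll, petri dish) is pushed more than 30 mm (distance of any of tape_roll, petri_dish from where it was at the start of the episode above 0.03 m).
It fails at once if the shorter plate is pulled or knocked from its slot (distance of short_plate_center from where it was at the start of the episode above 0.03 m).
It also fails if it takes over 48 s, if anything falls off the work surface, if the arm or the gripper's body presses on something with over 40 N, if the wrist force passes 120 N, or if a joint passes its speed limit or range.

## Working session

There is one attempt and no reset: what is moved stays moved. The work goes in short steps, Python scripts to look and compute and a shell command to move; the robot and the scene stay as the last step left them, time stands still between calls to the robot, and variables do not carry over. Pictures are saved under pics/ and viewed, and the job is handed in when it is done.

```bash
ls; mkdir -p pics
python3 - <<'E'
from workcell import ctrl,vision
import cv2,numpy as np,json
print(ctrl.get_obs(), ctrl.grip_point_offset)
for n in("scene","top"):
    d=vision.get_image(n); cv2.imwrite(f"pics/{n}0.png",d["img"])
    print(n,{k:np.array(v).tolist() for k,v in d.items() if k!="img"})
    np.savez(f"pics/{n}0.npz",**d)
E
```

```text
pics
{'t': 0.0, 'qpos': array([ 1.09498187e+00,  4.23895496e-01,  1.63068454e+00, -3.07542037e-05,
        1.08859125e+00, -1.90216838e-02]), 'qvel': array([ 0.00166419, -0.00083483, -0.00042043, -0.00088068, -0.00069782,
        0.00022078]), 'joint_torque': array([-3.22026935e-04, -5.44623756e+01, -2.73675835e+01,  6.43165922e-02,
        2.26949737e-02, -1.61694770e-04]), 'ee_pos': array([275.41067769, 560.42473742, 221.86971676]), 'orientation': array([ 0.35698918,  1.54131748, -0.35942126]), 'ft_force': array([0.08866857, 0.40967566, 0.42217127]), 'moment': array([0.04736411, 0.00640359, 0.06180209]), 'width': 87.80910490282095} 18.700000000000003
scene {'mtx': [[583.0850684265472, 0.0, 320.84600917140216], [0.0, 583.0850684265472, 246.3067262502418], [0.0, 0.0, 1.0]], 'k1': -0.12455822383718908, 'rvec': [2.048509818169534, -0.8739637003012942, 0.4672180908070224], 'tvec': [-582.9502823919163, 143.8395703695661, 776.7025478289987]}
top {'mtx': [[617.155212598458, 0.0, 317.0064768675228], [0.0, 617.155212598458, 242.56854333809144], [0.0, 0.0, 1.0]], 'k1': -0.028384229410299007, 'rvec': [2.196756350504262, -2.1686160064160855, 0.07446550613230551], 'tvec': [-351.2769408519431, 493.48243598889263, 1033.8815894534716]}
```

View pics/scene0.png

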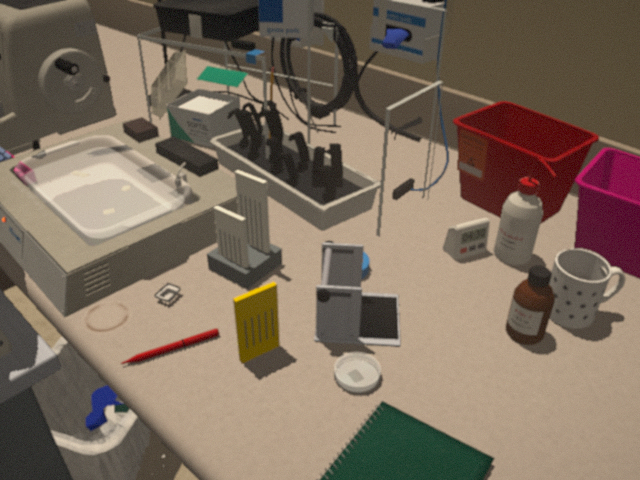

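View pics/top0.png

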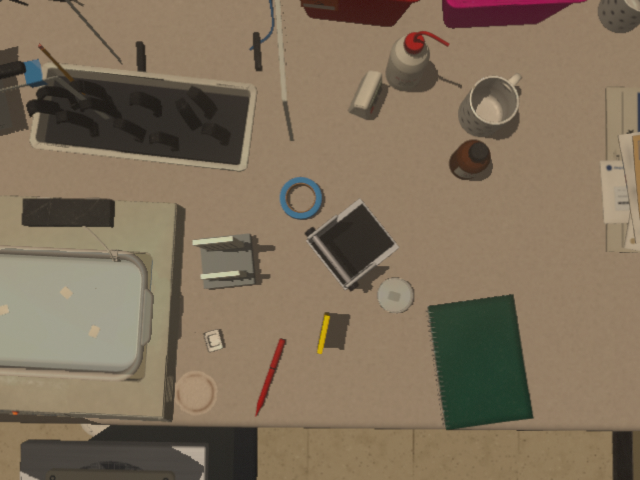

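```bash
cat > h.py <<'E'
import numpy as np,cv2
def load(n): 
    d=dict(np.load(f"pics/{n}.npz")); d["R"]=cv2.Rodrigues(d["rvec"])[0]; d["D"]=np.array([float(d["k1"]),0,0,0,0]); return d
def proj(d,P): return cv2.projectPoints(np.array(P,float).reshape(-1,1,3),d["rvec"],d["tvec"],d["mtx"],d["D"])[0].reshape(-1,2)
def ray(d,uv):
    n=cv2.undistortPoints(np.array(uv,float).reshape(-1,1,2),d["mtx"],d["D"]).reshape(-1,2)
    r=np.c_[n,np.ones(len(n))]@d["R"]; c=-d["R"].T@d["tvec"].ravel(); return c,r
def onz(d,uv,z):
    c,r=ray(d,uv); return c+r*((np.asarray(z)-c[2])/r[:,2])[:,None]
E
python3 - <<'E'
from h import *
for n,(a,b,c,e) in {"scene0":(190,150,410,400),"top0":(180,160,420,360)}.items():
    d=load(n); im=d["img"][b:e,a:c]; s=min(800/(c-a),600/(e-b)); s=3 if s>3 else s
    s=int(s*10)/10; print(n,s); cv2.imwrite(f"pics/{n}c.png",cv2.resize(im,None,fx=s,fy=s,interpolation=cv2.INTER_CUBIC))
d=load("top0"); print(proj(d,[[275,560,222],[0,0,0],[400,0,0],[400,400,0]]))
E
```

```text
scene0 2.4
top0 3.0
[[-330.97407466  382.43000475]
 [ 109.36169658  534.27300805]
 [ 116.68255692  297.30339111]
 [-109.40028624  293.70335628]]
```

View pics/scene0c.png

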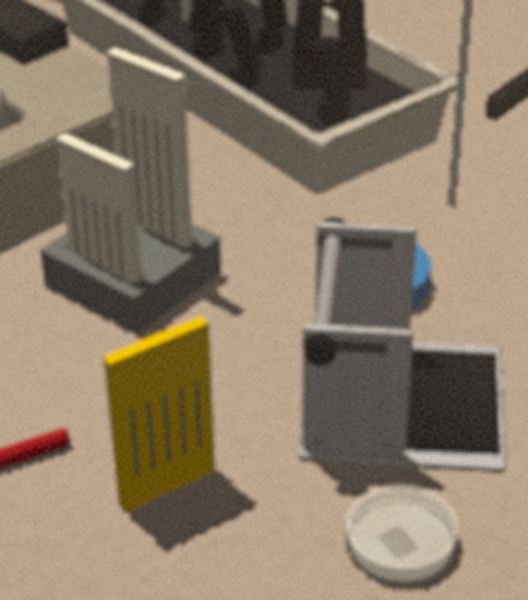

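View pics/top0c.png

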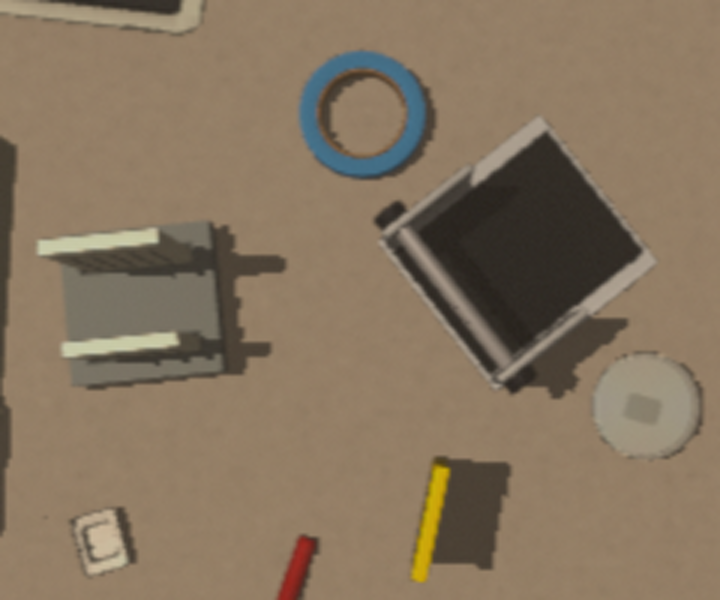

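```bash
cat > fit.py <<'E'
from h import *
from scipy.optimize import least_squares
T=load("top0");S=load("scene0")
t=lambda u,v:np.array([u/3+180-1/3,v/3+160-1/3]); s=lambda u,v:np.array([u/2.4+190-.3,v/2.4+150-.3])
def w(p,L): 
    c,si=np.cos(p[2]),np.sin(p[2]); L=np.atleast_2d(np.array(L,float)); return np.c_[p[0]+c*L[:,0]-si*L[:,1],p[1]+si*L[:,0]+c*L[:,1],L[:,2]]
def fit(obs,p0):
    def f(p): return np.concatenate([(proj(d,w(p,[L]))[0]-m) for d,L,m in obs])
    r=least_squares(f,p0,loss="soft_l1"); return r.x, r.fun.reshape(-1,2)
rack=[(T,(-60,-55,5),t(542,118)),(T,(-60,55,5),t(655,260)),(T,(58,-51,96),t(380,243)),(T,(58,51,96),t(497,388)),
(S,(58,51,96),s(302,328)),(S,(-2,51,96),s(411,330)),(S,(-60,55,5),s(502,467)),(S,(-60,-55,5),s(499,347)),(S,(60,55,0),s(300,460))]
hold=[(T,(42.5,-42.5,30),t(210,222)),(T,(-42.5,-42.5,30),t(222,372)),(T,(-42.5,42.5,30),t(73,385)),
(S,(-42.5,42.5,30),s(42,258)),(S,(42.5,-42.5,30),s(219,238)),(S,(-42.5,-42.5,0),s(140,335)),(S,(-42.5,42.5,0),s(42,290)),(S,(42.5,-42.5,0),s(219,270))]
tall=[(T,(-4,30,155),t(38,254)),(T,(4,30,155),t(38,242)),(T,(4,-30,155),t(160,230)),(T,(-4,-30,155),t(160,243)),
(S,(-4,30,155),s(110,57)),(S,(4,30,155),s(117,48)),(S,(4,-30,155),s(185,70)),(S,(-4,-30,155),s(180,82))]
short=[(T,(-4,30,115),t(62,357)),(T,(4,30,115),t(62,346)),(T,(4,-30,115),t(180,334)),(T,(-4,-30,115),t(180,345)),
(S,(-4,30,115),s(58,146)),(S,(4,30,115),s(66,136)),(S,(4,-30,115),s(131,158)),(S,(-4,-30,115),s(127,170))]
if __name__=="__main__":
    for n,o,p0 in (("rack",rack,(450,-250,2.5)),("hold",hold,(420,-80,0)),("tall",tall,(440,-80,0)),("short",short,(400,-80,0))):
        x,r=fit(o,p0); print(n,np.round(x,3),np.degrees(x[2]).round(2)); print(np.round(r,1).tolist())
    for n,uv,z in (("tape",(364,115),18),("petri",(646,405),15)): print(n,onz(T,[t(*uv)],z).round(1))
E
python3 fit.py
```

```text
rack [ 495.815 -405.774  121.635] 6969.17
[[-0.8, -0.5], [1.5, 1.8], [0.2, -2.3], [1.6, 0.2], [-0.8, -0.5], [0.2, 1.3], [0.8, -0.5], [-0.3, -1.7], [-2.1, -0.1]]
hold [ 462.944 -194.597   18.982] 1087.61
[[-0.1, -0.0], [1.6, 0.1], [0.9, 1.9], [-1.4, -3.5], [0.2, -1.4], [-1.0, -0.4], [0.5, -1.8], [0.7, 0.2]]
tall [ 489.434 -191.523   -6.175] -353.79
[[0.9, 0.6], [0.4, -0.8], [0.0, -0.7], [0.5, 0.4], [-1.1, -3.4], [-0.4, -1.6], [0.5, 0.9], [-1.0, -2.0]]
short [ 4.39239e+02 -1.97163e+02  1.14000e-01] 6.52
[[0.9, 0.7], [0.5, -0.8], [-0.1, -0.7], [0.3, 0.8], [-1.0, -4.4], [-0.6, -2.4], [1.3, 1.5], [-0.8, -1.2]]
tape [[ 574.  -316.5   18. ]]
petri [[ 411.2 -478.4   15. ]]
```

```bash
cat > ov.py <<'E'
from fit import *
def box(x0,x1,y0,y1,z0,z1):
    P=[(x,y,z) for x in(x0,x1) for y in(y0,y1) for z in(z0,z1)]
    return np.array(P,float),[(i,j) for i in range(8) for j in range(i) if bin(i^j).count("1")==1]
models={"rack":[box(-60,60,-55,55,0,5),box(-2,58,46,51,5,96),box(-2,58,-51,-46,5,96)],"hold":[box(-42.5,42.5,-42.5,42.5,0,30)],
"tall":[box(-4,4,-30,30,5,155)],"short":[box(-4,4,-30,30,5,115)]}
def draw(d,poses,roi,s,fn):
    a,b,c,e=roi; im=cv2.resize(d["img"][b:e,a:c],None,fx=s,fy=s,interpolation=cv2.INTER_CUBIC)
    for n,p in poses.items():
        for P,E in models[n]:
            q=(proj(d,w(p,P))-(a,b)+.5)*s-.5
            for i,j in E: cv2.line(im,tuple(int(round(v*8)) for v in q[i]),tuple(int(round(v*8)) for v in q[j]),(0,0,255) if n!="tall" else (255,0,255),1,cv2.LINE_AA,3)
    cv2.imwrite(fn,im)
if __name__=="__main__":
    P={"rack":(495.8,-405.8,np.radians(129.17)),"hold":(464.3,-194.3,np.radians(6.5)),"tall":(489.4,-191.5,np.radians(6.5)),"short":(439.2,-197.2,np.radians(6.5))}
    draw(T,P,(180,210,420,310),3.3,"pics/ovT.png"); draw(S,P,(190,160,410,360),3,"pics/ovS.png")
E
python3 ov.py
```

```text
(no output)
```

View pics/ovT.png

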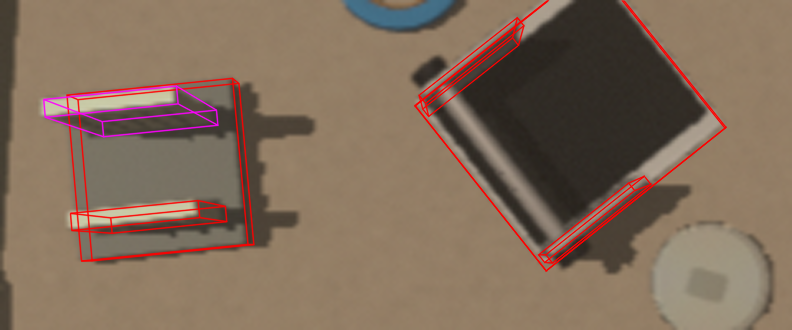

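View pics/ovS.png

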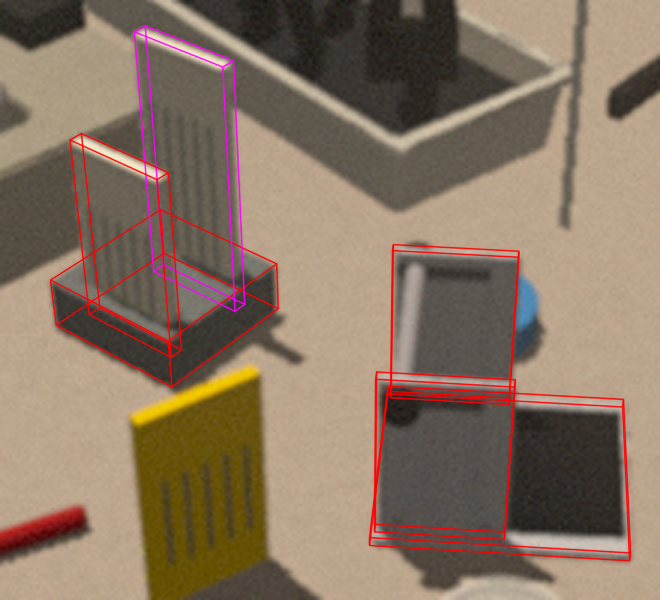

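Run:
```python
from h import *
from scipy.spatial.transform import Rotation as R
S=load("scene0");T=load("top0")
for p in [(275,560,222),(0,0,0),(0,0,400),(300,0,0),(300,300,0),(600,300,0),(490,-191,300)]: print(p,proj(S,[p]).round(),proj(T,[p]).round())
print("cam",-S["R"].T@S["tvec"].ravel())
print(onz(S,[(40,150),(70,65),(190,180)],0).round())
M=R.from_rotvec([0.35698918,1.54131748,-0.35942126]).as_matrix(); print(M.round(3))
```

```text
(275, 560, 222) [[-61.  65.]] [[-331.  382.]]
(0, 0, 0) [[-84. 346.]] [[109. 534.]]
(0, 0, 400) [[-202.   81.]] [[-18. 683.]]
(300, 0, 0) [[ 96. 258.]] [[115. 356.]]
(300, 300, 0) [[ 23. 195.]] [[-57. 353.]]
(600, 300, 0) [[149. 147.]] [[-47. 181.]]
(490, -191, 300) [[245.  81.]] [[193. 231.]]
cam [  -3.56153835 -796.70917165  573.61094202]
[[ 415.  476.    0.]
 [ 755. 1015.    0.]
 [ 572.  105.    0.]]
[[-0.001  0.441  0.897]
 [-0.001  0.897 -0.441]
 [-1.    -0.002 -0.   ]]
```

Run:
```python
from h import *
S=load("scene0"); cv2.imwrite("pics/s_left.png",cv2.resize(S["img"][0:240,0:300],None,fx=2.5,fy=2.5,interpolation=cv2.INTER_CUBIC))
```

```text
(no output)
```

View pics/s_left.png

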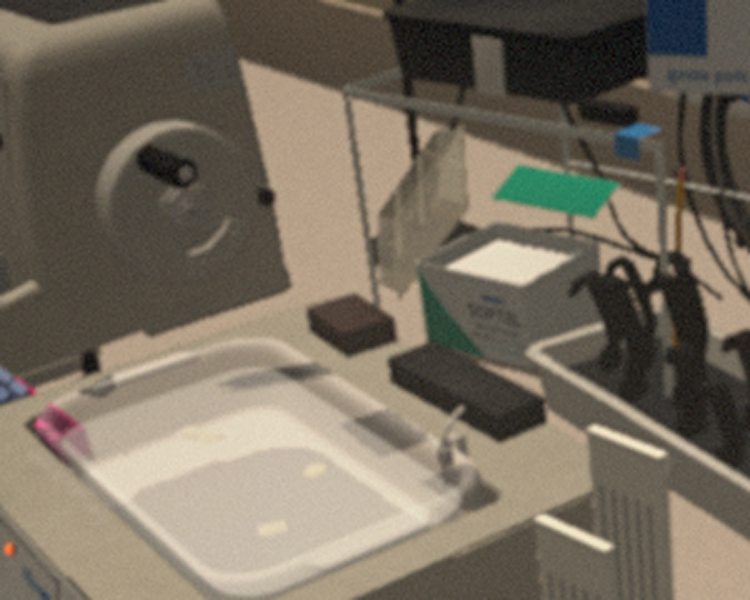

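```bash
cat > plan.py <<'E'
import numpy as np
from scipy.spatial.transform import Rotation as R
from workcell import ctrl
def obs():
    o=ctrl.get_obs(); return o,np.array(o["ee_pos"],float),R.from_rotvec(o["orientation"])
def ori(jaw_deg,tilt_deg=0):
    # jaw y horizontal angle, tool x down; then tilt: tool x leans toward +y_jaw horizontal by tilt
    a,t=np.radians(jaw_deg),np.radians(tilt_deg); h=np.array([np.cos(a),np.sin(a),0]); z=np.array([0,0,1.])
    x=-np.cos(t)*z+np.sin(t)*h; y=np.cos(t)*h+np.sin(t)*z
    return R.from_matrix(np.c_[x,y,np.cross(x,y)])
def plan(p1,R1,n,p0=None,R0=None):
    if p0 is None: o,p0,R0=obs()
    w=(R0.inv()*R1).as_rotvec()/n
    A=sum((R0*R.from_rotvec(k*w)).as_matrix() for k in range(n))
    d=np.linalg.solve(A,np.array(p1)-p0)/1000
    print("n",n,"d",d.round(5),"|d|",np.linalg.norm(d).round(4),"w",w.round(5),np.degrees(np.linalg.norm(w)).round(2))
    return d,w
def rep():
    o,p,r=obs(); m=r.as_matrix()
    print("t",round(o["t"],2),"p",p.round(1),"q",np.round(o["qpos"],2),"f",np.round(o["ft_force"],1),"w",round(o["width"],1),"jaw",np.degrees(np.arctan2(m[1,1],m[0,1])).round(1),"x",m[:,0].round(3))
E
python3 -m crank '[[[0,-0.034,0.022],[0,0,0],0.0878],[[0,-0.034,0.022],[0,0,0],0.05],[[0,-0.034,0.022],[0,0,0],0.03],[[0,-0.034,0.022],[0,0,0],0.03],[[0,-0.034,0.022],[0,0,0],0.03],[[0,-0.034,0.022],[0,0,0],0.03],[[0,-0.034,0.022],[0,0,0],0.03],[[0,-0.034,0.022],[0,0,0],0.03]]'
python3 - <<'E'
from plan import *
rep(); plan([488,-191.5,190],ori(6.4),12)
E
```

```text
t: 0.77
ee_pos: [313.1, 237.3, 222.5]
orientation: [0.357, 1.541, -0.358]
ft_force: [0.9, -0.1, 0.1]
width: 44.8
t 0.77 p [313.1 237.3 222.5] q [ 0.62  0.07  2.11 -0.    0.96 -0.5 ] f [ 0.9 -0.1  0.1] w 44.8 jaw 63.9 x [-0. -0. -1.]
n 12 d [ 0.00271 -0.01064  0.03881] |d| 0.0403 w [8.358e-02 1.000e-05 2.000e-05] 4.79
```

```bash
python3 -m crank '[[[0.002,-0.0106,0.0388],[0.0836,0,0],0.03],[[0.002,-0.0106,0.0388],[0.0836,0,0],0.03],[[0.002,-0.0106,0.0388],[0.0836,0,0],0.03],[[0.002,-0.0106,0.0388],[0.0836,0,0],0.03],[[0.002,-0.0106,0.0388],[0.0836,0,0],0.03],[[0.002,-0.0106,0.0388],[0.0836,0,0],0.03],[[0.002,-0.0106,0.0388],[0.0836,0,0],0.03],[[0.002,-0.0106,0.0388],[0.0836,0,0],0.03]]'
python3 - <<'E'
from plan import *
rep(); plan([488,-191.5,190],ori(6.4),6)
E
```

```text
t: 1.43
ee_pos: [480.7, -31.4, 206.5]
orientation: [0.879, 1.386, -0.878]
ft_force: [0.5, 0.9, 0.2]
width: 30.0
t 1.43 p [480.7 -31.4 206.5] q [-0.09  0.23  1.95  0.    0.95 -0.53] f [0.5 0.9 0.2] w 30.0 jaw 25.3 x [ 0.  0. -1.]
n 6 d [ 0.00274 -0.00686  0.02594] |d| 0.027 w [ 5.488e-02 -1.000e-05 -3.000e-05] 3.14
```

```bash
python3 -m crank '[[[0.0027,-0.0069,0.0259],[0.055,0,0],0.03],[[0.0027,-0.0069,0.0259],[0.055,0,0],0.03],[[0.0027,-0.0069,0.0259],[0.055,0,0],0.03],[[0.0027,-0.0069,0.0259],[0.055,0,0],0.03],[[0.0027,-0.0069,0.0259],[0.055,0,0],0.03],[[0.0027,-0.0069,0.0259],[0.055,0,0],0.03],[[0,0,0],[0,0,0],0.03],[[0,0,0],[0,0,0],0.03]]'
python3 - <<'E'
from plan import *
from workcell import vision
import cv2
rep(); plan([489,-191.5,121],ori(6.4),6)
for n in("top","scene"):
    d=vision.get_image(n); np.savez(f"pics/{n}1.npz",**d)
from h import *
T=load("top1");S=load("scene1"); o,p,r=obs(); print(p,proj(T,[p]),proj(S,[p]))
a=cv2.resize(T["img"][180:280,150:290],None,fx=2.8,fy=2.8,interpolation=cv2.INTER_CUBIC); b=cv2.resize(S["img"][120:290,180:320],None,fx=2.8,fy=2.8,interpolation=cv2.INTER_CUBIC)
im=np.zeros((476,784,3),np.uint8); im[:a.shape[0],:392]=a; im[:b.shape[0],392:]=b; cv2.imwrite("pics/c1.png",im)
E
```

```text
t: 2.1
ee_pos: [487.0, -190.2, 190.0]
orientation: [1.125, 1.262, -1.126]
ft_force: [-0.5, 0.5, -0.1]
width: 29.9
t 2.1 p [ 487.  -190.2  190. ] q [-0.4   0.32  1.88  0.    0.94 -0.51] f [-0.5  0.5 -0.1] w 29.9 jaw 6.5 x [-0.001  0.001 -1.   ]
n 6 d [0.0115  0.0003  0.00026] |d| 0.0115 w [ 0.00026 -0.0001   0.00014] 0.02
[ 487.3099527  -188.72568138  190.25846925] [[206.87711964 239.87250942]] [[246.96523871 153.55530814]]
```

View pics/c1.png

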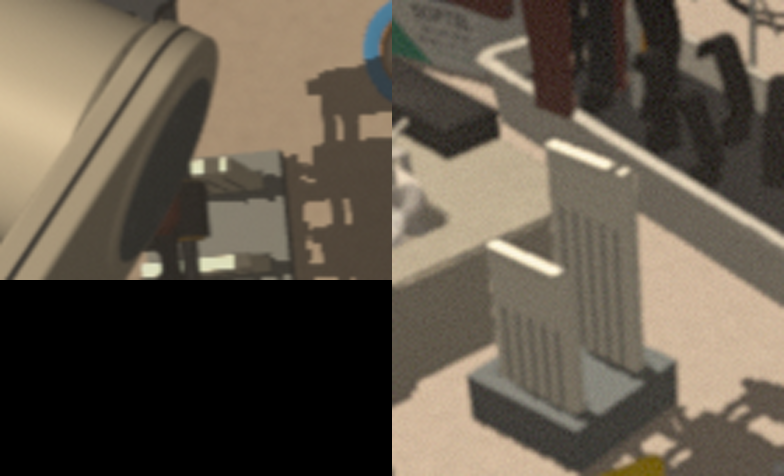

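```bash
python3 -m crank '[[[0.0115,0.0003,0.0001],[0,0,0],0.03],[[0.0115,0.0003,0.0001],[0,0,0],0.03],[[0.0115,0.0003,0.0001],[0,0,0],0.03],[[0.0115,0.0003,0.0001],[0,0,0],0.03],[[0.0115,0.0003,0.0001],[0,0,0],0.03],[[0.0115,0,0.0001],[0,0,0],0.03],[[0,0,0],[0,0,0],0.03],[[0,0,0],[0,0,0],0.03]]'
python3 - <<'E'
from plan import *
from workcell import vision
rep()
d=vision.get_image("scene"); np.savez("pics/scene2.npz",**d)
from h import *
S=load("scene2"); rep()
cv2.imwrite("pics/c2.png",cv2.resize(S["img"][100:290,180:340],None,fx=3.1,fy=3.1,interpolation=cv2.INTER_CUBIC))
E
```

```text
t: 2.87
ee_pos: [488.6, -189.5, 120.4]
orientation: [1.124, 1.264, -1.125]
ft_force: [-0.3, -0.0, 1.0]
width: 30.0
t 2.87 p [ 488.6 -189.5  120.4] q [-0.39  0.43  1.92  0.    0.8  -0.51] f [-0.3 -0.   1. ] w 30.0 jaw 6.6 x [-0.002  0.001 -1.   ]
t 2.92 p [ 489.1 -189.7  121.1] q [-0.39  0.43  1.92 -0.    0.8  -0.51] f [ 0.8 -0.  -0.4] w 29.8 jaw 6.6 x [-0.001  0.    -1.   ]
```

View pics/c2.png

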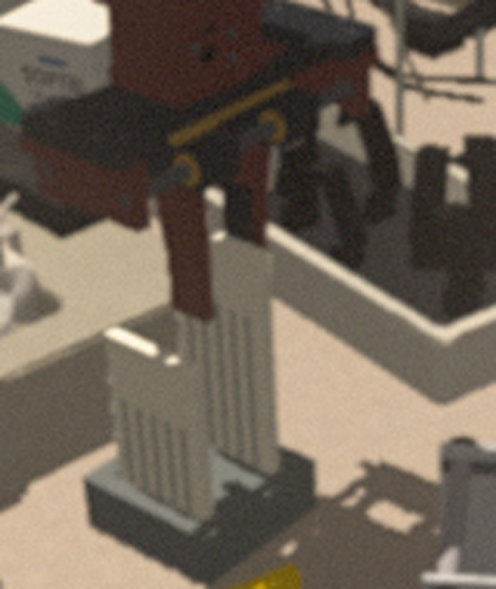

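Fingers straddle the tall plate (near finger at about px (240,180), in front of its face), clear of the short plate. Closing.

```bash
python3 -m crank '[[[0,0,0],[0,0,0],0.02],[[0,0,0],[0,0,0],0.015],[[0,0,0],[0,0,0],0.012],[[0,0,0],[0,0,0],0.01],[[0,0,0],[0,0,0],0.006],[[0,0,0],[0,0,0],0.003],[[0,0,0],[0,0,0],0.0],[[0,0,0],[0,0,0],0.0]]'
python3 - <<'E'
from plan import *
rep()
E
```

```text
t: 3.58
ee_pos: [489.4, -189.8, 121.9]
orientation: [1.124, 1.261, -1.124]
ft_force: [-0.3, 0.6, 4.5]
width: 7.9
t 3.58 p [ 489.4 -189.8  121.9] q [-0.39  0.42  1.92 -0.    0.8  -0.51] f [-0.3  0.6  4.5] w 7.9 jaw 6.6 x [ 0.001 -0.    -1.   ]
```

```bash
python3 -m crank '[[[-0.003,0,0],[0,0,0],0],[[-0.006,0,0],[0,0,0],0],[[-0.008,0,0],[0,0,0],0],[[-0.012,0,0],[0,0,0],0],[[-0.02,0,0],[0,0,0],0],[[-0.02,0,0],[0,0,0],0],[[-0.015,0,0],[0,0,0],0],[[-0.006,0,0],[0,0,0],0]]'
python3 - <<'E'
from plan import *
from workcell import vision
rep()
d=vision.get_image("scene"); np.savez("pics/scene3.npz",**d); rep()
from h import *
S=load("scene3")
cv2.imwrite("pics/c3.png",cv2.resize(S["img"][80:290,180:340],None,fx=2.8,fy=2.8,interpolation=cv2.INTER_CUBIC))
E
```

```text
t: 4.25
ee_pos: [490.1, -190.1, 214.2]
orientation: [1.124, 1.258, -1.122]
ft_force: [-0.1, -0.2, -1.3]
width: 8.1
t 4.25 p [ 490.1 -190.1  214.2] q [-0.39  0.29  1.86 -0.    0.99 -0.51] f [-0.1 -0.2 -1.3] w 8.1 jaw 6.6 x [ 0.003 -0.001 -1.   ]
t 4.3 p [ 490.3 -190.2  214.2] q [-0.39  0.29  1.86 -0.    0.99 -0.51] f [ 0.5 -0.1 -0.6] w 7.0 jaw 6.6 x [ 0.004 -0.002 -1.   ]
```

View pics/c3.png

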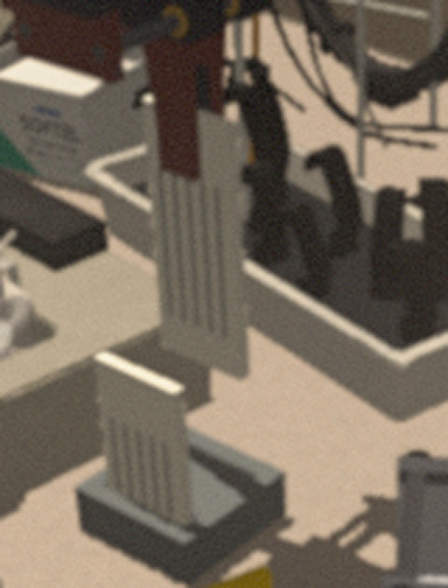

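Run:
```python
from ov import *
R_=(495.8,-405.8,np.radians(129.17))
def toR(P): 
    c,s_=np.cos(R_[2]),np.sin(R_[2]); q=P-np.array([R_[0],R_[1],0]); return np.c_[c*q[:,0]+s_*q[:,1],-s_*q[:,0]+c*q[:,1],q[:,2]]
print("bar top",toR(onz(T,[t(403,233),t(450,292),t(505,362)],85)).round(1))
# scene: bar at crop(2.4): (328,240)-(324,320)
print("bar scene",toR(onz(S,[s(330,240),s(323,318)],85)).round(1))
print("petri,tape",toR(np.array([[411.2,-478.4,15],[574,-316.5,18]])).round())
from plan import *
S3=load("scene3"); models["tall"]=[box(-4,4,-30,30,98,248)]
draw(S3,{"tall":(490.2,-191.7,np.radians(6.6)),"short":(439.2,-197.2,np.radians(6.5))},(180,80,340,290),2.8,"pics/ov3.png")
# approach
def tgt(xf,yf,fz,th=25,L=116.5):
    a=R_[2]; X=np.array([np.cos(a),np.sin(a),0]); Y=np.array([-np.sin(a),np.cos(a),0]); Z=np.array([0,0,1.]); t_=np.radians(th)
    F=np.array([R_[0],R_[1],0])+xf*X+(yf)*Y+fz*Z
    return F+L*(np.sin(t_)*X+np.cos(t_)*Z)-1.6*Y
print(tgt(-55,0,70)); plan(tgt(-55,0,70),ori(129.17-180,25),10)
```

```text
bar top [[ 47.3 -45.7  85. ]
 [ 47.2  -5.6  85. ]
 [ 47.5  41.4  85. ]]
bar scene [[ 48.  -45.9  85. ]
 [ 47.   28.6  85. ]]
petri,tape [[  -3.  111.   15.]
 [  20. -117.   18.]]
[ 500.68173236 -409.25884333  175.58485719]
n 10 d [0.0063  0.00753 0.02089] |d| 0.0231 w [ 0.09857 -0.02185  0.03948] 6.21
```

View pics/ov3.png

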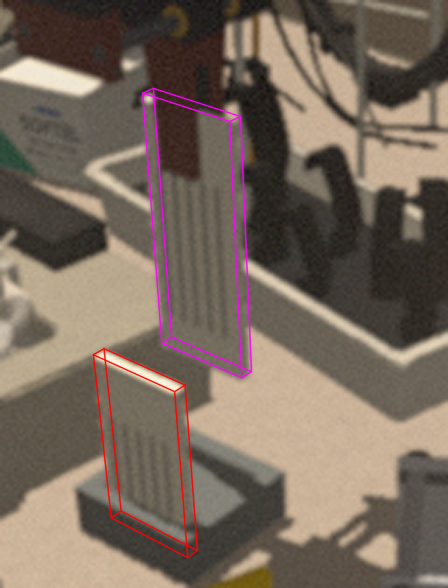

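```bash
cat > rk.py <<'E'
import numpy as np
from plan import *
RK=[495.8,-405.8,np.radians(129.17)]; L=116.5; OFFY=-1.6
def tgt(xf,yf,fz,th=25):
    a=RK[2]; X=np.array([np.cos(a),np.sin(a),0]); Y=np.array([-np.sin(a),np.cos(a),0]); Z=np.array([0,0,1.]); t_=np.radians(th)
    return np.array([RK[0],RK[1],0])+xf*X+yf*Y+fz*Z+L*(np.sin(t_)*X+np.cos(t_)*Z)+OFFY*Y
def foot(p,r):
    m=r.as_matrix(); F=p+L*m[:,0]-OFFY*m[:,2]; a=RK[2]; q=F-[RK[0],RK[1],0]
    return np.array([np.cos(a)*q[0]+np.sin(a)*q[1],-np.sin(a)*q[0]+np.cos(a)*q[1],q[2]])
def rp():
    rep(); o,p,r=obs(); m=r.as_matrix(); print("foot(rack)",foot(p,r).round(1),"tilt",np.degrees(np.arccos(-m[2,0])).round(2),"yaw err",(np.degrees(np.arctan2(m[1,1],m[0,1]))+50.83).round(2))
    a=RK[2]; f=o["ft_force"]; print("F rack",np.round([np.cos(a)*f[0]+np.sin(a)*f[1],-np.sin(a)*f[0]+np.cos(a)*f[1],f[2]],1))
E
python3 - <<'E'
from rk import *
print(tgt(-55,0,145)); plan(tgt(-55,0,145),ori(-50.83,25),11,np.array([490.2,-190.1,254]),obs()[2])
E
```

```text
[ 500.68173236 -409.25884333  250.58485719]
n 11 d [0.0026  0.00757 0.0192 ] |d| 0.0208 w [ 0.08961 -0.01986  0.03589] 5.65
```

```bash
python3 -m crank '[[[-0.02,0,0],[0,0,0],0],[[-0.025,0,0],[0,0,0],0],[[0.0026,0.0076,0.0192],[0.0896,-0.0199,0.0359],0],[[0.0026,0.0076,0.0192],[0.0896,-0.0199,0.0359],0],[[0.0026,0.0076,0.0192],[0.0896,-0.0199,0.0359],0],[[0.0026,0.0076,0.0192],[0.0896,-0.0199,0.0359],0],[[0.0026,0.0076,0.0192],[0.0896,-0.0199,0.0359],0],[[0.0026,0.0076,0.0192],[0.0896,-0.0199,0.0359],0]]'
python3 - <<'E'
from rk import *
rp(); plan(tgt(-55,0,140),ori(-50.83,25),6)
E
```

```text
t: 4.97
ee_pos: [522.0, -309.0, 248.2]
orientation: [1.524, 0.734, -1.384]
ft_force: [-0.1, -0.5, -1.2]
width: 8.1
t 4.97 p [ 522.  -309.   248.2] q [-0.54  0.27  1.82 -0.04  0.81 -0.08] f [-0.1 -0.5 -1.2] w 8.1 jaw -24.2 x [ 0.19  -0.148 -0.971]
foot(rack) [ 30.5 -86.2 135.2] tilt 13.94 yaw err 26.62
F rack [-0.3  0.4 -1.2]
n 6 d [0.00321 0.00628 0.01572] |d| 0.0172 w [ 0.07407 -0.01621  0.03055] 4.68
```

```bash
python3 -m crank '[[[0.0032,0.0063,0.0157],[0.0741,-0.0162,0.0305],0],[[0.0032,0.0063,0.0157],[0.0741,-0.0162,0.0305],0],[[0.0032,0.0063,0.0157],[0.0741,-0.0162,0.0305],0],[[0.0032,0.0063,0.0157],[0.0741,-0.0162,0.0305],0],[[0.0032,0.0063,0.0157],[0.0741,-0.0162,0.0305],0],[[0.0032,0.0063,0.0157],[0.0741,-0.0162,0.0305],0],[[0,0,0],[0,0,0],0],[[0,0,0],[0,0,0],0]]'
python3 - <<'E'
from rk import *
from workcell import vision
rp(); plan(tgt(-45,0,25),ori(-50.83,25),7)
for n in("top","scene"):
    d=vision.get_image(n); np.savez(f"pics/{n}4.npz",**d)
from h import *
T=load("top4");S=load("scene4")
a=cv2.resize(T["img"][180:330,190:390],None,fx=1.9,fy=1.9,interpolation=cv2.INTER_CUBIC); b=cv2.resize(S["img"][80:380,210:410],None,fx=1.9,fy=1.9,interpolation=cv2.INTER_CUBIC)
im=np.zeros((b.shape[0],a.shape[1]+b.shape[1],3),np.uint8); im[:a.shape[0],:a.shape[1]]=a; im[:,a.shape[1]:]=b; cv2.imwrite("pics/c4.png",im)
E
```

```text
t: 5.63
ee_pos: [500.7, -408.3, 245.6]
orientation: [1.793, 0.23, -1.533]
ft_force: [-0.3, -0.6, -1.8]
width: 8.1
t 5.63 p [ 500.7 -408.3  245.6] q [-0.66  0.28  1.87 -0.17  0.58  0.35] f [-0.3 -0.6 -1.8] w 8.1 jaw -50.5 x [ 0.266 -0.325 -0.908]
foot(rack) [-53.9  -0.7 139.8] tilt 24.82 yaw err 0.3
F rack [-0.3  0.6 -1.8]
n 7 d [ 1.434e-02 -8.110e-03  7.000e-05] |d| 0.0165 w [ 0.00067 -0.0001   0.00045] 0.05
```

View pics/c4.png

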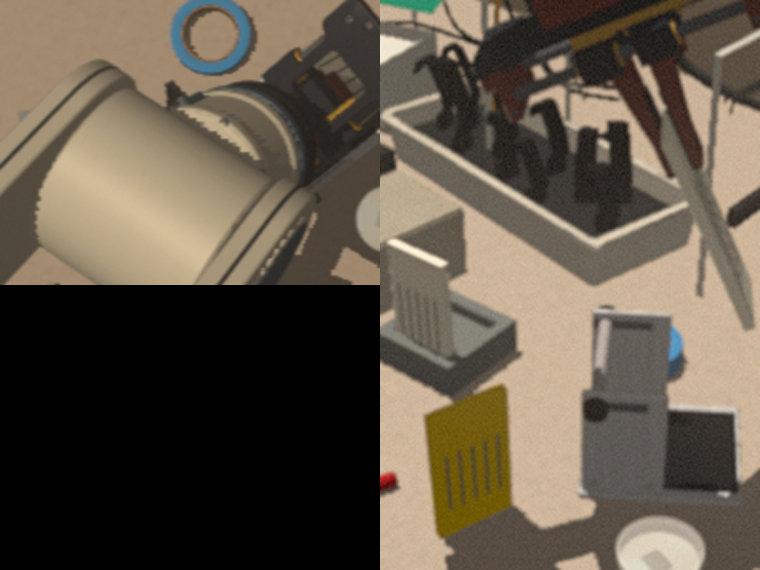

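```bash
python3 -m crank '[[[0.0143,-0.0081,0.0001],[0.0007,0,0.0005],0],[[0.0143,-0.0081,0.0001],[0.0007,0,0.0005],0],[[0.0143,-0.0081,0.0001],[0.0007,0,0.0005],0],[[0.0143,-0.0081,0.0001],[0.0007,0,0.0005],0],[[0.0143,-0.0081,0.0001],[0.0007,0,0.0005],0],[[0.0143,-0.0081,0.0001],[0.0007,0,0.0005],0],[[0.0143,-0.0081,0.0001],[0.0007,0,0.0005],0],[[0,0,0],[0,0,0],0]]'
python3 - <<'E'
from rk import *
from workcell import vision
rp(); 
d=vision.get_image("scene"); np.savez("pics/scene5.npz",**d); rp()
from ov import *
S=load("scene5"); o,p,r=obs(); m=r.as_matrix()
im=cv2.resize(S["img"][160:360,270:430],None,fx=3,fy=3,interpolation=cv2.INTER_CUBIC); cv2.imwrite("pics/c5.png",im)
# overlay plate
F=p+L*m[:,0]-OFFY*m[:,2]; P,E=box(-4,4,-30,30,0,150); W=F+P[:,:1]*m[:,1]+P[:,1:2]*m[:,2]-P[:,2:]*m[:,0]
def ln(Wp,E,col):
    q=(proj(S,Wp)-(270,160)+.5)*3-.5
    for i,j in E: cv2.line(im,tuple(q[i].round().astype(int)),tuple(q[j].round().astype(int)),col,1,cv2.LINE_AA)
ln(W,E,(255,0,255))
for P,E in models["rack"]: ln(w(RK,P),E,(0,0,255))
cv2.imwrite("pics/ov5.png",im)
E
```

```text
t: 6.4
ee_pos: [494.1, -400.2, 128.8]
orientation: [1.795, 0.227, -1.534]
ft_force: [-0.8, 0.0, -2.3]
width: 7.8
t 6.4 p [ 494.1 -400.2  128.8] q [-0.65  0.44  1.96 -0.31  0.33  0.51] f [-0.8  0.  -2.3] w 7.8 jaw -50.7 x [ 0.266 -0.326 -0.907]
foot(rack) [-43.5  -0.7  23.1] tilt 24.85 yaw err 0.08
F rack [ 0.5  0.6 -2.3]
t 6.45 p [ 494.9 -400.9  130.4] q [-0.65  0.44  1.96 -0.31  0.33  0.5 ] f [ 0.1 -0.3 -1.2] w 7.8 jaw -50.8 x [ 0.267 -0.327 -0.907]
foot(rack) [-44.8  -0.9  24.8] tilt 24.97 yaw err 0.06
F rack [-0.3  0.2 -1.2]
```

View pics/ov5.png

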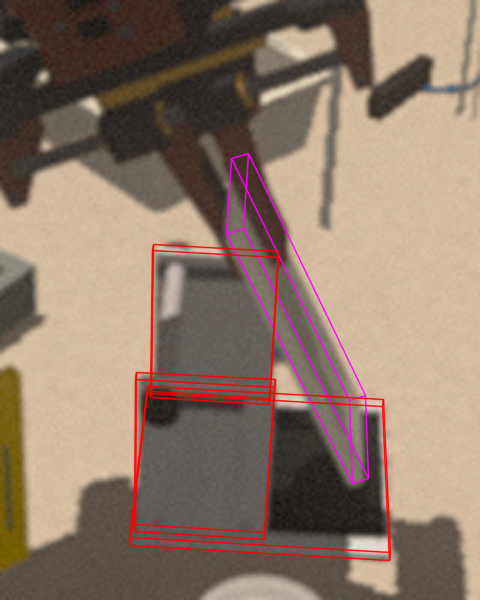

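```bash
cat > kin.py <<'E'
import numpy as np
from scipy.optimize import least_squares
from plan import *
D=[(.4239,1.6307,624.4,221.9),(.07,2.11,392.9,222.5),(.23,1.95,481.7,206.5),(.32,1.88,522.8,190),(.43,1.92,524.3,120.6),(.29,1.86,525.7,214.2)]
A=[];b=[]
for q2,q3,r,z in D:
    s=q2+q3
    A+=[[np.sin(q2),np.sin(s),np.cos(s),1,0],[np.cos(q2),np.cos(s),-np.sin(s),0,1]]; b+=[r,z]
x,res,_,_=np.linalg.lstsq(np.array(A),np.array(b),rcond=None)
if __name__=="__main__": print(x.round(1),(np.array(A)@x-b).round(1))
# z0 includes tool length: need Lw separately -> guess from tilted pose
def ik(p,m,Lw):
    Wc=p-Lw*m[:,0]; r=np.hypot(Wc[0],Wc[1]); z=Wc[2]; z0=x[4]+Lw
    f=lambda q:[x[0]*np.sin(q[0])+x[1]*np.sin(q[0]+q[1])+x[2]*np.cos(q[0]+q[1])+x[3]-r, x[0]*np.cos(q[0])+x[1]*np.cos(q[0]+q[1])-x[2]*np.sin(q[0]+q[1])+z0-z]
    q=least_squares(f,[.4,1.9]).x; q1=np.arctan2(Wc[1],Wc[0]); s=q.sum(); fd=np.array([np.sin(s)*np.cos(q1),np.sin(s)*np.sin(q1),np.cos(s)])
    return q1,q[0],q[1],np.arccos(fd@m[:,0])
if __name__=="__main__":
    from rk import tgt
    o,p,r=obs(); m=r.as_matrix()
    for Lw in (200,250,300,350): print(Lw,np.round(ik(p,m,Lw),3))
    print(np.round(o["qpos"],3))
E
python3 kin.py
```

```text
[558.6 482.3  83.4   6.7  10.5] [ 0.2 -0.5  0.7  0.8  0.2  3.4  0.5 -0.6 -0.2 -0.7 -1.3 -2.3]
200 [-0.65   0.48   1.856  0.392]
250 [-0.641  0.463  1.904  0.364]
300 [-0.631  0.448  1.95   0.337]
350 [-0.62   0.433  1.996  0.31 ]
[-0.652  0.441  1.962 -0.307  0.328  0.505]
```

Run:
```python
from kin import *
from rk import tgt
for th in (25,23):
  for xf,fz in((-45,25),(-20,25),(0,25),(1,8),(5,8)): print(th,xf,fz,np.round(ik(tgt(xf,0,fz,th),ori(-50.83,th).as_matrix(),310),3))
# free yaw about plate normal: tilt tool in-plane
def ori2(psi,th=25):
    m=ori(-50.83,th)
    return (m*R.from_rotvec([0,psi,0])).as_matrix()
for psi in (-.3,-.2,-.1,.1,.2,.3): print(psi,np.round(ik(tgt(1,0,8),ori2(psi),310),3))
```

```text
25 -45 25 [-0.63   0.445  1.96   0.331]
25 -20 25 [-0.617  0.417  2.012  0.311]
25 0 25 [-0.605  0.396  2.053  0.296]
25 1 8 [-0.605  0.428  2.061  0.259]
25 5 8 [-0.602  0.424  2.07   0.256]
23 -45 25 [-0.636  0.449  1.929  0.385]
23 -20 25 [-0.624  0.421  1.981  0.364]
23 0 25 [-0.613  0.399  2.023  0.348]
23 1 8 [-0.612  0.43   2.031  0.31 ]
23 5 8 [-0.61   0.426  2.04   0.307]
-0.3 [-0.432  0.493  1.982  0.602]
-0.2 [-0.485  0.464  2.014  0.482]
-0.1 [-0.542  0.442  2.04   0.364]
0.1 [-0.67   0.424  2.077  0.194]
0.2 [-0.737  0.429  2.086  0.215]
0.3 [-0.803  0.443  2.089  0.303]
```

Run:
```python
from rk import *
plan(tgt(-7,0,13),ori(-50.83,25),7)
```

```text
n 7 d [-0.00075 -0.00562  0.00011] |d| 0.0057 w [ 1.3e-04 -1.2e-04  8.0e-05] 0.01
```

```bash
python3 -m crank '[[[-0.00075,-0.0056,0.0001],[0,0,0],0],[[-0.00075,-0.0056,0.0001],[0,0,0],0],[[-0.00075,-0.0056,0.0001],[0,0,0],0],[[-0.00075,-0.0056,0.0001],[0,0,0],0],[[-0.00075,-0.0056,0.0001],[0,0,0],0],[[-0.00075,-0.0056,0.0001],[0,0,0],0],[[-0.00075,-0.0056,0.0001],[0,0,0],0],[[0,0,0],[0,0,0],0]]'
python3 - <<'E'
from rk import *
rp()
E
```

```text
t: 7.12
ee_pos: [470.0, -372.2, 119.6]
orientation: [1.797, 0.222, -1.531]
ft_force: [-0.7, -0.2, -1.1]
width: 7.9
t 7.12 p [ 470.  -372.2  119.6] q [-0.64  0.42  2.05 -0.4   0.27  0.62] f [-0.7 -0.2 -1.1] w 7.9 jaw -50.9 x [ 0.269 -0.328 -0.906]
foot(rack) [-7.1  0.3 14.1] tilt 25.09 yaw err -0.04
F rack [ 0.3  0.6 -1.1]
```

```bash
python3 -m crank '[[[-0.00032,-0.00068,0],[0,0,0],0],[[-0.00032,-0.00068,0],[0,0,0],0],[[-0.00032,-0.00068,0],[0,0,0],0],[[-0.00032,-0.00068,0],[0,0,0],0],[[-0.00032,-0.00068,0],[0,0,0],0],[[-0.00032,-0.00068,0],[0,0,0],0],[[-0.00032,-0.00068,0],[0,0,0],0],[[-0.00032,-0.00068,0],[0,0,0],0]]'
python3 - <<'E'
from rk import *
rp()
E
```

```text
t: 7.78
ee_pos: [467.3, -368.7, 120.2]
orientation: [1.797, 0.22, -1.53]
ft_force: [0.2, -0.2, -1.4]
width: 7.6
t 7.78 p [ 467.3 -368.7  120.2] q [-0.63  0.41  2.06 -0.41  0.27  0.63] f [ 0.2 -0.2 -1.4] w 7.6 jaw -50.9 x [ 0.27  -0.329 -0.905]
foot(rack) [-2.8  0.1 14.8] tilt 25.19 yaw err -0.07
F rack [-0.3  0.  -1.4]
```

```bash
cat > st.sh <<'E'
python3 -c "
from rk import *
rp()"
E
python3 -m crank '[[[-0.0001,-0.0002,0],[0,0,0],0],[[-0.0001,-0.0002,0],[0,0,0],0],[[-0.0001,-0.0003,0],[0,0,0],0],[[-0.0001,-0.0003,0],[0,0,0],0],[[-0.0001,-0.0003,0],[0,0,0],0],[[-0.0001,-0.0003,0],[0,0,0],0],[[-0.0001,-0.0003,0],[0,0,0],0],[[-0.0001,-0.0003,0],[0,0,0],0]]'; sh st.sh
python3 -m crank '[[[-0.0001,-0.0002,0],[0,0,0],0],[[-0.0001,-0.0002,0],[0,0,0],0],[[-0.0001,-0.0003,0],[0,0,0],0],[[-0.0001,-0.0003,0],[0,0,0],0],[[-0.0001,-0.0003,0],[0,0,0],0],[[-0.0001,-0.0003,0],[0,0,0],0],[[0,0,0],[0,0,0],0],[[0,0,0],[0,0,0],0]]'; sh st.sh
```

```text
t: 8.45
ee_pos: [465.9, -366.8, 120.0]
orientation: [1.797, 0.22, -1.53]
ft_force: [-0.8, 0.2, -1.6]
width: 7.8
t 8.45 p [ 465.9 -366.8  120. ] q [-0.63  0.41  2.06 -0.42  0.26  0.64] f [-0.8  0.2 -1.6] w 7.8 jaw -50.9 x [ 0.27  -0.329 -0.905]
foot(rack) [-0.5  0.  14.6] tilt 25.18 yaw err -0.06
F rack [ 0.7  0.5 -1.6]
t: 9.12
ee_pos: [464.8, -365.5, 119.9]
orientation: [1.797, 0.22, -1.53]
ft_force: [0.6, 0.4, -1.1]
width: 7.7
t 9.12 p [ 464.8 -365.5  119.9] q [-0.63  0.41  2.06 -0.42  0.26  0.65] f [ 0.6  0.4 -1.1] w 7.7 jaw -50.9 x [ 0.27  -0.329 -0.905]
foot(rack) [ 1.2  0.1 14.4] tilt 25.19 yaw err -0.06
F rack [-0.  -0.7 -1.1]
```

```bash
python3 -m crank '[[[-0.0001,-0.0002,0],[0,0,0],0],[[-0.0001,-0.0002,0],[0,0,0],0],[[-0.0001,-0.0003,0],[0,0,0],0],[[-0.0001,-0.0003,0],[0,0,0],0],[[-0.0001,-0.0003,0],[0,0,0],0],[[-0.0001,-0.0003,0],[0,0,0],0],[[0,0,0],[0,0,0],0],[[0,0,0],[0,0,0],0]]'; sh st.sh
```

```text
t: 9.78
ee_pos: [463.7, -364.2, 119.7]
orientation: [1.797, 0.22, -1.53]
ft_force: [0.5, 0.8, -1.6]
width: 7.8
t 9.78 p [ 463.7 -364.2  119.7] q [-0.63  0.41  2.07 -0.43  0.26  0.65] f [ 0.5  0.8 -1.6] w 7.8 jaw -50.9 x [ 0.27  -0.329 -0.905]
foot(rack) [ 2.9  0.  14.3] tilt 25.18 yaw err -0.06
F rack [ 0.3 -0.9 -1.6]
```

```bash
python3 -m crank '[[[-0.0001,-0.0002,0],[0,0,0],0],[[-0.0001,-0.0002,0],[0,0,0],0],[[-0.0001,-0.0003,0],[0,0,0],0],[[-0.0001,-0.0003,0],[0,0,0],0],[[0,0,0],[0,0,0],0],[[0,0,0],[0,0,0],0],[[0,0,0],[0,0,0],0],[[0,0,0],[0,0,0],0]]'; sh st.sh
```

```text
t: 10.45
ee_pos: [463.3, -363.5, 119.8]
orientation: [1.797, 0.22, -1.53]
ft_force: [0.7, -0.4, -0.8]
width: 7.7
t 10.45 p [ 463.3 -363.5  119.8] q [-0.63  0.41  2.07 -0.43  0.26  0.65] f [ 0.7 -0.4 -0.8] w 7.7 jaw -50.9 x [ 0.27  -0.329 -0.905]
foot(rack) [ 3.7 -0.1 14.4] tilt 25.21 yaw err -0.07
F rack [-0.8 -0.2 -0.8]
```

```bash
python3 -m crank '[[[-0.0001,-0.0002,0],[0,0,0],0],[[-0.0001,-0.0002,0],[0,0,0],0],[[-0.0001,-0.0003,0],[0,0,0],0],[[-0.0001,-0.0003,0],[0,0,0],0],[[0,0,0],[0,0,0],0],[[0,0,0],[0,0,0],0],[[0,0,0],[0,0,0],0],[[0,0,0],[0,0,0],0]]'; sh st.sh
```

```text
t: 11.12
ee_pos: [463.1, -363.2, 120.2]
orientation: [1.797, 0.219, -1.528]
ft_force: [2.5, -5.3, -1.7]
width: 7.9
t 11.12 p [ 463.1 -363.2  120.2] q [-0.63  0.41  2.07 -0.43  0.26  0.66] f [ 2.5 -5.3 -1.7] w 7.9 jaw -50.9 x [ 0.271 -0.33  -0.904]
foot(rack) [ 3.9 -0.2 14.8] tilt 25.29 yaw err -0.07
F rack [-5.7  1.5 -1.7]
```

```bash
python3 -m crank '[[[-0.0001,-0.0002,0],[0,0,0],0],[[-0.0001,-0.0002,0],[0,0,0],0],[[-0.0001,-0.0003,0],[0,0,0],0],[[-0.0001,-0.0003,0],[0,0,0],0],[[0,0,0],[0,0,0],0],[[0,0,0],[0,0,0],0],[[0,0,0],[0,0,0],0],[[0,0,0],[0,0,0],0]]'; sh st.sh
```

```text
t: 11.78
ee_pos: [463.1, -362.8, 120.5]
orientation: [1.797, 0.217, -1.527]
ft_force: [3.7, -5.6, -1.3]
width: 7.6
t 11.78 p [ 463.1 -362.8  120.5] q [-0.63  0.4   2.07 -0.44  0.26  0.66] f [ 3.7 -5.6 -1.3] w 7.6 jaw -50.9 x [ 0.273 -0.331 -0.904]
foot(rack) [ 4.  -0.5 15.3] tilt 25.38 yaw err -0.07
F rack [-6.7  0.6 -1.3]
```

Bar felt at foot x ≈ 3.7 mm (bar ≈ +46.5 mm, agreeing with the pictures' +47). Backing off slightly and sliding down along the plate.

```bash
python3 -m crank '[[[0,0.0004,0],[0,0,0],0],[[0,0.0004,0],[0,0,0],0],[[0,0,0],[0,0,0],0],[[0.0006,0,0],[0,0,0],0],[[0.0008,0,0],[0,0,0],0],[[0.0008,0,0],[0,0,0],0],[[0.0008,0,0],[0,0,0],0],[[0,0,0],[0,0,0],0]]'; sh st.sh
```

```text
t: 12.45
ee_pos: [464.0, -363.8, 117.9]
orientation: [1.797, 0.218, -1.528]
ft_force: [3.8, -4.5, 4.6]
width: 7.9
t 12.45 p [ 464.  -363.8  117.9] q [-0.63  0.41  2.07 -0.44  0.25  0.66] f [ 3.8 -4.5  4.6] w 7.9 jaw -50.9 x [ 0.272 -0.33  -0.904]
foot(rack) [ 2.8 -0.5 12.5] tilt 25.32 yaw err -0.06
F rack [-5.9 -0.1  4.6]
```

```bash
python3 -m crank '[[[0.0003,0,0],[0,0,0],0],[[0.0003,0,0],[0,0,0],0],[[0.0003,0,0],[0,0,0],0],[[0.0003,0,0],[0,0,0],0],[[0.0003,0,0],[0,0,0],0],[[0.0003,0,0],[0,0,0],0],[[0,0,0],[0,0,0],0],[[0,0,0],[0,0,0],0]]'; sh st.sh
```

```text
t: 13.12
ee_pos: [464.4, -364.4, 116.3]
orientation: [1.797, 0.218, -1.528]
ft_force: [4.0, -3.6, 4.6]
width: 7.8
t 13.12 p [ 464.4 -364.4  116.3] q [-0.63  0.42  2.07 -0.45  0.25  0.67] f [ 4.  -3.6  4.6] w 7.8 jaw -50.9 x [ 0.272 -0.33  -0.904]
foot(rack) [ 2.1 -0.5 11. ] tilt 25.32 yaw err -0.07
F rack [-5.3 -0.8  4.6]
```

```bash
python3 -m crank '[[[0,0.0005,0],[0,0,0],0],[[0,0.0005,0],[0,0,0],0],[[0,0,0],[0,0,0],0],[[0,0,0],[0,0,0],0],[[0,0,0],[0,0,0],0],[[0,0,0],[0,0,0],0],[[0,0,0],[0,0,0],0],[[0,0,0],[0,0,0],0]]'; sh st.sh
```

```text
t: 13.78
ee_pos: [464.4, -364.6, 116.1]
orientation: [1.797, 0.22, -1.529]
ft_force: [4.2, -2.4, 4.1]
width: 8.0
t 13.78 p [ 464.4 -364.6  116.1] q [-0.63  0.42  2.07 -0.44  0.25  0.66] f [ 4.2 -2.4  4.1] w 8.0 jaw -50.9 x [ 0.271 -0.329 -0.905]
foot(rack) [ 2.1 -0.3 10.7] tilt 25.22 yaw err -0.06
F rack [-4.5 -1.8  4.1]
```

```bash
python3 -m crank '[[[0.0003,0,0],[0,0,0],0],[[0.0003,0,0],[0,0,0],0],[[0.0003,0,0],[0,0,0],0],[[0.0003,0,0],[0,0,0],0],[[0,0,0],[0,0,0],0],[[0,0,0],[0,0,0],0],[[0,0,0],[0,0,0],0],[[0,0,0],[0,0,0],0]]'; sh st.sh
```

```text
t: 14.45
ee_pos: [464.5, -365.2, 115.0]
orientation: [1.797, 0.22, -1.53]
ft_force: [4.4, -3.7, 4.5]
width: 7.8
t 14.45 p [ 464.5 -365.2  115. ] q [-0.63  0.42  2.07 -0.44  0.25  0.67] f [ 4.4 -3.7  4.5] w 7.8 jaw -50.9 x [ 0.27  -0.329 -0.905]
foot(rack) [1.6 0.1 9.6] tilt 25.21 yaw err -0.07
F rack [-5.7 -1.1  4.5]
```

```bash
python3 -m crank '[[[0,0.0005,0],[0,0,0],0],[[0,0.0005,0],[0,0,0],0],[[0,0.0005,0],[0,0,0],0],[[0,0,0],[0,0,0],0],[[0,0,0],[0,0,0],0],[[0,0,0],[0,0,0],0],[[0,0,0],[0,0,0],0],[[0,0,0],[0,0,0],0]]'; sh st.sh
cat > look.py <<'E'
import sys
from rk import *
from workcell import vision
k=sys.argv[1]
d=vision.get_image("scene"); np.savez(f"pics/scene{k}.npz",**d)
from ov import *
S=load(f"scene{k}"); o,p,r=obs(); m=r.as_matrix()
raw=cv2.resize(S["img"][180:330,290:420],None,fx=3,fy=3,interpolation=cv2.INTER_CUBIC); im=raw.copy()
F=p+L*m[:,0]-OFFY*m[:,2]; P,E=box(-4,4,-30,30,0,150); W=F+P[:,:1]*m[:,1]+P[:,1:2]*m[:,2]-P[:,2:]*m[:,0]
def ln(Wp,E,col):
    q=(proj(S,Wp)-(290,180)+.5)*3-.5
    for i,j in E: cv2.line(im,tuple(q[i].round().astype(int)),tuple(q[j].round().astype(int)),col,1,cv2.LINE_AA)
ln(W,E,(255,0,255))
for P,E in models["rack"][:1]: ln(w(RK,P),E,(0,0,255))
cv2.imwrite(f"pics/ov{k}.png",np.hstack([raw,im]))
E
python3 look.py 6
```

```text
t: 15.12
ee_pos: [464.5, -365.6, 114.9]
orientation: [1.797, 0.221, -1.532]
ft_force: [1.1, -0.5, -0.0]
width: 8.0
t 15.12 p [ 464.5 -365.6  114.9] q [-0.63  0.42  2.07 -0.44  0.25  0.66] f [ 1.1 -0.5 -0. ] w 8.0 jaw -50.9 x [ 0.268 -0.328 -0.906]
foot(rack) [1.6 0.4 9.4] tilt 25.09 yaw err -0.06
F rack [-1.1 -0.6 -0. ]
```

View pics/ov6.png

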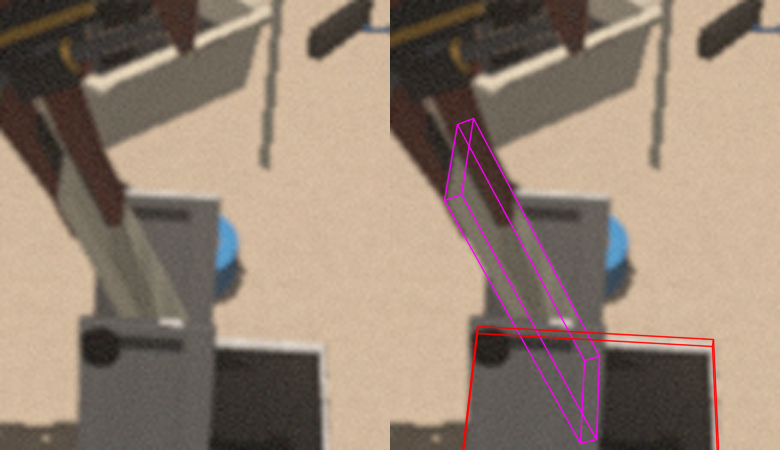

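```bash
python3 -m crank '[[[0.0003,0,0],[0,0,0],0],[[0.0003,0,0],[0,0,0],0],[[0.0003,0,0],[0,0,0],0],[[0.0003,0,0],[0,0,0],0],[[0,0,0],[0,0,0],0],[[0,0,0],[0,0,0],0],[[0,0,0],[0,0,0],0],[[0,0,0],[0,0,0],0]]'; sh st.sh
```

```text
t: 15.83
ee_pos: [465.4, -366.3, 114.3]
orientation: [1.797, 0.22, -1.53]
ft_force: [-0.3, -0.4, -2.0]
width: 7.6
t 15.83 p [ 465.4 -366.3  114.3] q [-0.63  0.42  2.06 -0.44  0.25  0.66] f [-0.3 -0.4 -2. ] w 7.6 jaw -50.9 x [ 0.27  -0.329 -0.905]
foot(rack) [0.2 0.1 8.9] tilt 25.17 yaw err -0.06
F rack [-0.1  0.5 -2. ]
```

```bash
python3 -m crank '[[[0.0003,0,0],[0,0,0],0],[[0.0003,0,0],[0,0,0],0],[[0.0003,0,0],[0,0,0],0],[[0,0,0],[0,0,0],0],[[0,0,0],[0,0,0],0],[[0,0,0],[0,0,0],0],[[0,0,0],[0,0,0],0],[[0,0,0],[0,0,0],0]]'; sh st.sh
```

```text
t: 16.5
ee_pos: [465.8, -366.7, 113.6]
orientation: [1.797, 0.22, -1.53]
ft_force: [0.3, -0.3, -1.4]
width: 7.5
t 16.5 p [ 465.8 -366.7  113.6] q [-0.63  0.42  2.06 -0.44  0.25  0.67] f [ 0.3 -0.3 -1.4] w 7.5 jaw -50.9 x [ 0.27  -0.329 -0.905]
foot(rack) [-0.3  0.   8.2] tilt 25.19 yaw err -0.06
F rack [-0.4 -0.1 -1.4]
```

Free of the bar, still carried weight only. Continue down gently.

```bash
python3 -m crank '[[[0.0003,0,0],[0,0,0],0],[[0.0003,0,0],[0,0,0],0],[[0.0002,0,0],[0,0,0],0],[[0,0,0],[0,0,0],0],[[0,0,0],[0,0,0],0],[[0,0,0],[0,0,0],0],[[0,0,0],[0,0,0],0],[[0,0,0],[0,0,0],0]]'; sh st.sh
```

```text
t: 17.17
ee_pos: [465.9, -366.9, 113.3]
orientation: [1.797, 0.22, -1.53]
ft_force: [-2.7, 3.2, 6.1]
width: 7.8
t 17.17 p [ 465.9 -366.9  113.3] q [-0.63  0.42  2.06 -0.45  0.25  0.67] f [-2.7  3.2  6.1] w 7.8 jaw -50.9 x [ 0.27  -0.329 -0.905]
foot(rack) [-0.6  0.   7.9] tilt 25.2 yaw err -0.06
F rack [4.2 0.1 6.1]
```

```bash
python3 -m crank '[[[0.0003,0,0],[0,0,0],0],[[0.0003,0,0],[0,0,0],0],[[0.0002,0,0],[0,0,0],0],[[0,0,0],[0,0,0],0],[[0,0,0],[0,0,0],0],[[0,0,0],[0,0,0],0],[[0,0,0],[0,0,0],0],[[0,0,0],[0,0,0],0]]'; sh st.sh
```

```text
t: 17.83
ee_pos: [466.0, -366.9, 113.2]
orientation: [1.797, 0.219, -1.53]
ft_force: [-6.1, 7.3, 14.0]
width: 8.0
t 17.83 p [ 466.  -366.9  113.2] q [-0.63  0.42  2.06 -0.45  0.25  0.67] f [-6.1  7.3 14. ] w 8.0 jaw -50.9 x [ 0.27  -0.33  -0.905]
foot(rack) [-0.7  0.   7.8] tilt 25.22 yaw err -0.06
F rack [ 9.5  0.2 14. ]
```

```bash
python3 -m crank '[[[-0.0004,0,0],[0,0,0],0],[[-0.0004,0,0],[0,0,0],0],[[-0.0002,0,0],[0,0,0],0],[[0,-0.0004,0],[0,0,0.003],0],[[0,-0.0004,0],[0,0,0.003],0],[[0,0,0],[0,0,0],0],[[0,0,0],[0,0,0],0],[[0,0,0],[0,0,0],0]]'; sh st.sh
```

```text
t: 18.5
ee_pos: [465.7, -366.5, 112.9]
orientation: [1.796, 0.214, -1.525]
ft_force: [-1.5, 0.6, 5.1]
width: 8.0
t 18.5 p [ 465.7 -366.5  112.9] q [-0.63  0.42  2.07 -0.47  0.24  0.69] f [-1.5  0.6  5.1] w 8.0 jaw -50.9 x [ 0.274 -0.334 -0.902]
foot(rack) [-0.8 -0.1  7.8] tilt 25.56 yaw err -0.06
F rack [1.4 0.8 5.1]
```

```bash
python3 -m crank '[[[0,-0.0003,0],[0,0,0.003],0],[[0,-0.0003,0],[0,0,0.003],0],[[0,0,0],[0,0,0],0],[[0,0,0],[0,0,0],0],[[0,0,0],[0,0,0],0],[[0,0,0],[0,0,0],0],[[0,0,0],[0,0,0],0],[[0,0,0],[0,0,0],0]]'; sh st.sh
```

```text
t: 19.17
ee_pos: [465.3, -366.0, 112.6]
orientation: [1.795, 0.209, -1.521]
ft_force: [-1.5, 0.3, 5.8]
width: 7.7
t 19.17 p [ 465.3 -366.   112.6] q [-0.63  0.42  2.07 -0.5   0.23  0.72] f [-1.5  0.3  5.8] w 7.7 jaw -50.9 x [ 0.277 -0.338 -0.9  ]
foot(rack) [-0.8 -0.1  7.8] tilt 25.9 yaw err -0.06
F rack [1.2 1.  5.8]
```

```bash
python3 -m crank '[[[0,-0.0004,0],[0,0,0.003],0],[[0,-0.0004,0],[0,0,0.003],0],[[0,0,0],[0,0,0],0],[[0,0,0],[0,0,0],0],[[0,0,0],[0,0,0],0],[[0,0,0],[0,0,0],0],[[0,0,0],[0,0,0],0],[[0,0,0],[0,0,0],0]]'; sh st.sh
```

```text
t: 19.83
ee_pos: [465.1, -365.7, 112.4]
orientation: [1.795, 0.203, -1.516]
ft_force: [1.6, -4.0, 3.2]
width: 7.7
t 19.83 p [ 465.1 -365.7  112.4] q [-0.63  0.42  2.08 -0.53  0.22  0.75] f [ 1.6 -4.   3.2] w 7.7 jaw -50.9 x [ 0.281 -0.342 -0.897]
foot(rack) [-1.1 -0.1  7.9] tilt 26.27 yaw err -0.07
F rack [-4.2  1.3  3.2]
```

```bash
python3 -m crank '[[[0,0,0],[0,0,0],0.009],[[0,0,0],[0,0,0],0.010],[[0,0,0],[0,0,0],0.011],[[0,0,0],[0,0,0],0.012],[[0,0,0],[0,0,0],0.014],[[0,0,0],[0,0,0],0.018],[[0,0,0],[0,0,0],0.022],[[0,0,0],[0,0,0],0.026]]'; sh st.sh; python3 look.py 7
```

```text
t: 20.5
ee_pos: [464.6, -365.3, 112.0]
orientation: [1.794, 0.204, -1.518]
ft_force: [-0.5, -0.3, -0.4]
width: 24.5
t 20.5 p [ 464.6 -365.3  112. ] q [-0.63  0.42  2.08 -0.53  0.22  0.75] f [-0.5 -0.3 -0.4] w 24.5 jaw -50.9 x [ 0.28  -0.342 -0.897]
foot(rack) [-0.4  0.   7.5] tilt 26.21 yaw err -0.06
F rack [ 0.   0.6 -0.4]
```

View pics/ov7.png

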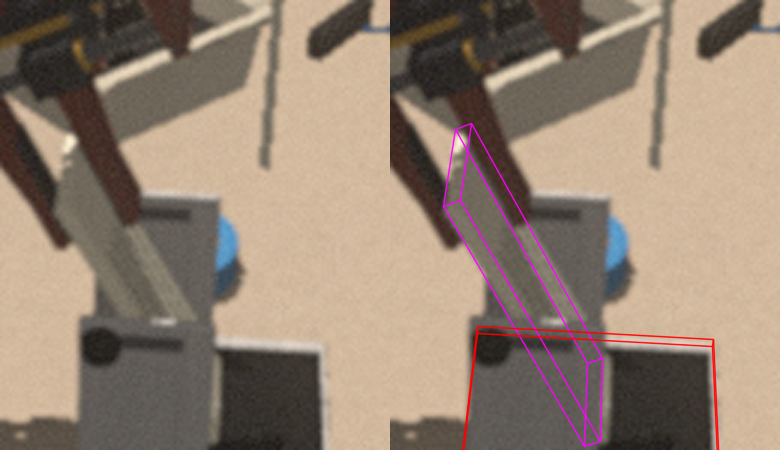

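```bash
python3 -m crank '[[[-0.004,0,0],[0,0,0],0.026],[[-0.006,0,0],[0,0,0],0.026],[[-0.008,0,0],[0,0,0],0.026],[[-0.010,0,0],[0,0,0],0.026],[[-0.012,0,0],[0,0,0],0.026],[[-0.012,0,0],[0,0,0],0.026],[[-0.012,0,0],[0,0,0],0.026],[[-0.012,0,0],[0,0,0],0.026]]'; sh st.sh; 
python3 -m crank '[[[-0.015,0,0],[0,0,0],0.026],[[-0.015,0,0],[0,0,0],0.026],[[-0.015,0,0],[0,0,0],0.026],[[-0.015,0,0],[0,0,0],0.026],[[-0.015,0,0],[0,0,0],0.026],[[-0.015,0,0],[0,0,0],0.026],[[0,0,0],[0,0,0],0.026],[[0,0,0],[0,0,0],0.026]]'; sh st.sh; python3 look.py 8
```

```text
t: 21.22
ee_pos: [443.1, -338.9, 181.5]
orientation: [1.795, 0.203, -1.517]
ft_force: [-0.2, -0.6, 0.3]
width: 26.1
t 21.22 p [ 443.1 -338.9  181.5] q [-0.61  0.25  2.11 -0.35  0.36  0.58] f [-0.2 -0.6  0.3] w 26.1 jaw -50.9 x [ 0.281 -0.342 -0.897]
foot(rack) [33.7 -0.  77. ] tilt 26.24 yaw err -0.07
F rack [-0.3  0.5  0.3]
t: 21.88
ee_pos: [418.4, -308.5, 262.2]
orientation: [1.795, 0.202, -1.515]
ft_force: [0.8, -0.4, -0.8]
width: 26.0
t 21.88 p [ 418.4 -308.5  262.2] q [-0.58  0.05  2.11 -0.25  0.55  0.5 ] f [ 0.8 -0.4 -0.8] w 26.0 jaw -50.9 x [ 0.282 -0.343 -0.896]
foot(rack) [ 72.6  -0.2 157.8] tilt 26.35 yaw err -0.07
F rack [-0.8 -0.3 -0.8]
```

View pics/ov8.png

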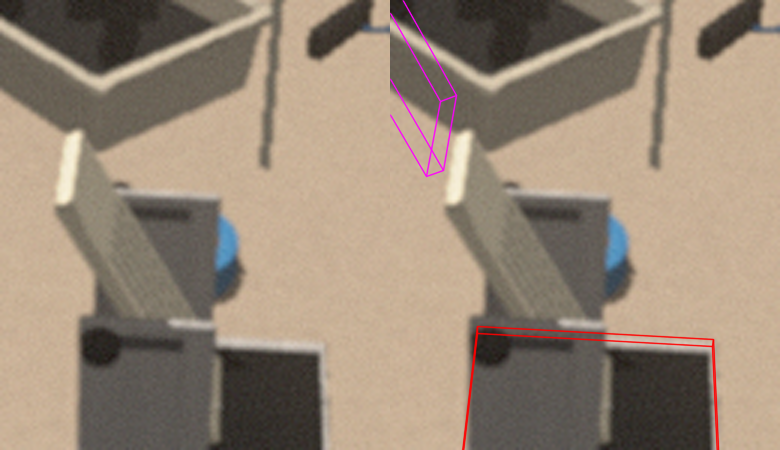

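```bash
python3 -m crank '[[[-0.02,0,0],[0,0,0],0.026],[[-0.02,0,0],[0,0,0],0.026],[[-0.02,0,0],[0,0,0],0.026],[[-0.02,0,0],[0,0,0],0.026],[[0,0,0],[0,0,0],0.026],[[0,0,0],[0,0,0],0.026],[[0,0,0],[0,0,0],0.026],[[0,0,0],[0,0,0],0.026]]'; sh st.sh
python3 - <<'E'
from rk import *
from workcell import vision
for n in("scene","top"):
    d=vision.get_image(n); np.savez(f"pics/{n}9.npz",**d)
from ov import *
S=load("scene9"); S8=load("scene8")
print("diff",np.abs(cv2.GaussianBlur(S["img"],(5,5),0).astype(int)-cv2.GaussianBlur(S8["img"],(5,5),0))[220:330,305:360].max())
im=cv2.resize(S["img"][180:330,290:420],None,fx=3,fy=3,interpolation=cv2.INTER_CUBIC)
a=RK[2];X=np.array([np.cos(a),np.sin(a),0]);Y=np.array([-np.sin(a),np.cos(a),0]);Z=np.array([0,0,1.])
for th,col in((22,(0,255,0)),(26,(255,0,255)),(29,(0,200,255))):
    t_=np.radians(th);u=np.sin(t_)*X+np.cos(t_)*Z;n=np.cos(t_)*X-np.sin(t_)*Z
    F=np.array([RK[0],RK[1],0])-.6*X+7.8*Z; P,E=box(-4,4,-30,30,0,150); W=F+P[:,:1]*n+P[:,1:2]*Y+P[:,2:]*u
    q=(proj(S,W)-(290,180)+.5)*3-.5
    for i,j in E: cv2.line(im,tuple(q[i].round().astype(int)),tuple(q[j].round().astype(int)),col,1,cv2.LINE_AA)
T=load("top9"); b=cv2.resize(T["img"][180:330,180:390],(390,279))
cv2.imwrite("pics/ov9.png",np.hstack([im,np.vstack([b,np.zeros((450-279,390,3),np.uint8)])]))
E
```

```text
t: 22.6
ee_pos: [395.4, -281.3, 331.1]
orientation: [1.794, 0.205, -1.52]
ft_force: [-0.2, -0.2, 0.3]
width: 26.1
t 22.6 p [ 395.4 -281.3  331.1] q [-0.55 -0.1   2.08 -0.22  0.74  0.47] f [-0.2 -0.2  0.3] w 26.1 jaw -50.9 x [ 0.278 -0.34  -0.898]
foot(rack) [108.7   0.7 226.5] tilt 26.08 yaw err -0.05
F rack [0.  0.3 0.3]
diff 77
```

View pics/ov9.png

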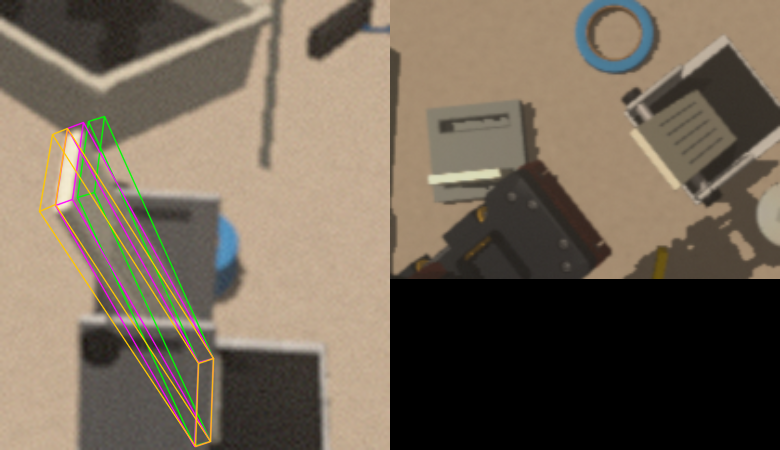

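The plate leans against the bar, centred between the cheeks. Its top in the scene crop, around (57–84, 130–207), matches the 26° model. The short plate, tape roll and dish are where they were. Handing in.

Run:
```python
from workcell import workorder
print(workorder.close_job())
```

```text
the job is handed in; nothing more can be done
None
```

The tall plate is leaning in the rack and the job is handed in, at about 22.7 s on the robot's clock. No verdict was reported.

**What I did:** I gripped the tall plate across its thickness and drew it straight up out of its slot. I carried it over the cheek tilted 25° and advanced until the bar pushed back with about 6 N. That puts the bar near x = +46.5 mm in the rack frame, against about +47 mm from the pictures. I then slid the plate down until the foot touched the pad, eased it back onto the bar, opened the fingers and withdrew.

**Last checks:**
- **Lean:** 26.2° from the tool tilt at release. The scene picture fits about 26°, inside the 21–29° allowed.
- **Foot:** about x = −0.6 mm, y = 0 in the rack frame, and square to within about 0.1° of the estimated rack direction.
- **Forces:** the highest reading was about 17 N, when the foot first pressed on the pad. After release the tool read near zero.
- **Other objects:** the short plate, tape roll and petri dish look unmoved in the final pictures, judged by eye.

**Disagreements:**
- The rack model sat about 2 pixels off in the scene camera, roughly 3 mm.
- My picture-difference test for the plate staying still was inconclusive: it read 77, which I put down to the arm's moving shadow. By eye the plate had not moved between the last two pictures.
- Bar contact lasted longer than expected while sliding down, and I had to back off about 3 mm before it let go.

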